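# Close, invert and set out the medicine bottles

### The arm

A 7-joint arm with a two-finger parallel gripper is mounted at the origin on the work surface. World frame = base frame: x ahead of the robot, y to its left, z up, the work surface at z = 0. Lengths are in m, angles in rad, forces in N, time in s.
With the tool pointing down it reaches from about 0.4 to 0.85 m from the base axis. Payload 6.9 kg.
Tool frame: the origin (TCP) lies at the very end of the fingers, on their centre line; the grasp point (between the pads) lies 19 mm behind it; z points along the fingers, y is the line along which they close (so a half turn about z gives the same grasp; the last joint's range is limited). The gripper opens to 85 mm and grips with 20 to 120 N. Pads are 22 mm wide; open, the fingers measure 114 mm over their backs; the gripper's body (76 mm by 85 mm) begins 54 mm behind the grasp point. The pads swing forward as they close: fully open they stand 13 mm farther back than shut.
Start: joints at [-1.02, 0.507, -0.238, 1.5, 0.126, 1.149, -0.155], TCP at [0.27, 0.564, 0.231] pointing down, gripper open.
Joint ranges: [-3.08, 3.08], [-0.24, 2.05], [-1.43, 1.35], [0, 2.5], [-1.52, 4.66], [0.17, 1.96], [-2.89, 2.89]. Speed limits (rad/s): [2.39, 2.39, 3.14, 3.14, 3.14, 3.14, 3.14].

### API

Orientations are given as a unit quaternion [w, x, y, z].
In Python, from rig import r gives the robot as it stands. Calls block until the motion is done:
- r.reach(position, orientation): joint-space move of the TCP to a pose.
- r.line_to(position, frame=None, feed=0.15, f_stop=None): straight line of the TCP; frame=None keeps the orientation; feed is the mean speed in m/s. With f_stop (N) it stops when the force on the tool has changed by that much, and returns True; else False.
- r.set_joints(angles): joint-space move.
- r.move_gripper(opening, effort=None): opening from 0.0 (shut) to 1.0 (fully open); effort is the grip in N (None keeps the last); returns when the fingers have stopped.
- r.wait(seconds).
- r.ik(position, orientation): joint angles nearest the present ones, or None.
- r.camera(name): name is "scene" or "top" or "wrist"; returns a dict with "color" (400x640x3 uint8, red, green, blue), "range_z" (400x640 float32, m along the optical axis (not along the pixel's ray), 0 where there is no reading), "fovy" (degrees; the focal length in pixels is half the picture's height over the tangent of half this angle, whatever the lens; pixels are square), "cx", "cy" (the principal point, pixels), "view" (4x4, takes a point from world to camera coordinates). Camera axes: x right, y down, z forward; pixel columns grow to the right and rows downward; lengths in m; the calibration is good to about 2 mm. A picture is of the moment at which its call begins.
A pose or a line that the arm cannot do raises r.PlanningError and nothing moves.
- r.hand_in(): hands the job in; it is judged then, once.
Trained networks look in a picture, given as the dict that the camera call returned (one of the last four; its "shot" number tells which), for a name from the list of things; names that differ only in an ending like _2 or _b are one class to them, and where a whole thing is asked for, a point or a joint stands for the part that bears it (a point fixed in the world has none). Each returns a list of dicts, best first, with "score" (0 to 1); they miss things now and then, are a little off and sometimes report something else, mostly with a low value. They report only what shows in the picture. A call takes as long as a camera call. They do not tell look-alikes from the thing itself.
- r.spot_in(picture, name): "centre" ([x, y, z] in m, in world coordinates, good to about 4 mm: the middle of the surface that is visible of it).
- r.landmark_of(picture, name): "centre" ([x, y, z] in m, in world coordinates, good to about 4 mm: a listed point, or the origin of a listed thing).
Readings, each from a call of its own:
- r.get_time_s(): time.
- r.get_joints(): joint angles.
- r.get_dq(): joint speeds.
- r.get_tau(): joint torques, N m.
- r.get_eef_pos(): TCP position.
- r.get_orientation(): TCP orientation.
- r.get_contact_force(): force on the tool from outside, world axes, zero at the start.
- r.get_torque(): the same for the moment, N m.
- r.get_grip_width(): opening from 0.0 (shut) to 1.0 (fully open).
- r.get_finger_force(): force on a finger pad.
Only numpy, scipy, OpenCV 4.12 (cv2) and the standard library are available. Lean on these libraries where they do the work, as an engineer would, in place of code of your own. Each camera call takes 0.05 s, during which the arm holds its last target. There are 200 camera calls.

### The job

The medicine bottles on the clinic table have been left with loose caps. First screw every cap fully tight (clockwise) with the bottles standing; then, in the queue order red, yellow, green, blue (some colours may not be there today), lift each bottle, turn it over so that its cap points well downward for a second to mix it, and stand it upright on the blue mat. Leave everything else on the table where it is.

Things in the scene. Friction and masses are not known exactly. Their poses are not given: they have to be found in the camera images.
- red_bottle: Amber round medicine bottle with a red screw cap and a red stripe on its white label; origin at the centre of its underside, z up along the bottle, x towards the white mark on its shoulder. Straight body 58 mm in diameter from 0 to 84 mm, then a narrow neck (28 mm), then the cap, 36 mm in diameter, from 93 to 113 mm; 0.2 to 0.3 kg in all, heavy at the base. Stands loose on the table, any way round. May be absent.
- red_cap (a joint): Turn of the red cap, which never comes off its bottle: 0 is fully tight (the white line on the cap's top is over the white shoulder mark), larger is looser (counter-clockwise seen from above), up to 1.5 rad; starts 0.7 to 1.3 rad loose. It does not rise or sink. Turns with about 0.012 N m of drag, stays where it is left, and at 0 meets a stop, after which the whole bottle turns along.
- yellow_bottle: Amber round medicine bottle with a yellow screw cap and a yellow stripe on its white label; origin at the centre of its underside, z up along the bottle, x towards the white mark on its shoulder. Straight body 58 mm in diameter from 0 to 84 mm, then a narrow neck (28 mm), then the cap, 36 mm in diameter, from 93 to 113 mm; 0.2 to 0.3 kg in all, heavy at the base. Stands loose on the table, any way round. May be absent.
- yellow_cap (a joint): Turn of the yellow cap, which never comes off its bottle: 0 is fully tight (the white line on the cap's top is over the white shoulder mark), larger is looser (counter-clockwise seen from above), up to 1.5 rad; starts 0.7 to 1.3 rad loose. It does not rise or sink. Turns with about 0.012 N m of drag, stays where it is left, and at 0 meets a stop, after which the whole bottle turns along.
- green_bottle: Amber round medicine bottle with a green screw cap and a green stripe on its white label; origin at the centre of its underside, z up along the bottle, x towards the white mark on its shoulder. Straight body 58 mm in diameter from 0 to 84 mm, then a narrow neck (28 mm), then the cap, 36 mm in diameter, from 93 to 113 mm; 0.2 to 0.3 kg in all, heavy at the base. Stands loose on the table, any way round. May be absent.
- green_cap (a joint): Turn of the green cap, which never comes off its bottle: 0 is fully tight (the white line on the cap's top is over the white shoulder mark), larger is looser (counter-clockwise seen from above), up to 1.5 rad; starts 0.7 to 1.3 rad loose. It does not rise or sink. Turns with about 0.012 N m of drag, stays where it is left, and at 0 meets a stop, after which the whole bottle turns along.
- blue_bottle: Amber round medicine bottle with a blue screw cap and a blue stripe on its white label; origin at the centre of its underside, z up along the bottle, x towards the white mark on its shoulder. Straight body 58 mm in diameter from 0 to 84 mm, then a narrow neck (28 mm), then the cap, 36 mm in diameter, from 93 to 113 mm; 0.2 to 0.3 kg in all, heavy at the base. Stands loose on the table, any way round. May be absent.
- blue_cap (a joint): Turn of the blue cap, which never comes off its bottle: 0 is fully tight (the white line on the cap's top is over the white shoulder mark), larger is looser (counter-clockwise seen from above), up to 1.5 rad; starts 0.7 to 1.3 rad loose. It does not rise or sink. Turns with about 0.012 N m of drag, stays where it is left, and at 0 meets a stop, after which the whole bottle turns along.
- mat: Flat dark blue rubber dispensing mat fixed to the table, 200 mm (x) by 360 mm (y), 3 mm thick, no rim; origin at the centre of its underside, z up. Empty at the start.
- strip_a: Banded stack of silver tablet strips with red tablets, 95 x 60 x 25 mm; loose; origin at the centre of its underside. A bystander: leave it alone.
- strip_b: Banded stack of teal tablet strips, 95 x 60 x 25 mm; loose; origin at the centre of its underside. A bystander: leave it alone.
- strip_c: Banded stack of grey tablet strips with orange tablets, 95 x 60 x 25 mm; loose; origin at the centre of its underside. A bystander: leave it alone.
- phone: Black phone lying flat, 150 x 72 x 9 mm; loose; origin at the centre of its underside. A bystander: leave it alone.
- chestpiece: Steel stethoscope chestpiece, 44 mm disc, 22 mm tall; loose; origin at the centre of its underside. A bystander: leave it alone.
Mind the look-alikes: they are no part of the job. What is shaped like the red_bottle but purple is not meant.

How it is judged:
On the way, in this order (a step that is already met when the one before it is completed fails the run):
1. every bottle's cap is screwed tight (within 0.08 rad of its stop) while the bottle stands upright on the table (value of joint each of red_cap, yellow_cap, green_cap, blue_cap below 0.08 rad and angle between each of red_bottle, yellow_bottle, green_bottle, blue_bottle's own z axis and vertical below 0.15 rad), for 0.3 s.
2. the red bottle, its cap tight, is held turned over off the table: its cap end points downward, the bottle tilted more than 2.0 rad (115 degrees) from upright (angle between red_bottle's own z axis and vertical above 2 rad and value of joint red_cap below 0.12 rad and height (world z) of red_bottle above 0.12 m), for 0.5 s.
3. the yellow bottle, its cap tight, is held turned over off the table: its cap end points downward, the bottle tilted more than 2.0 rad (115 degrees) from upright (angle between yellow_bottle's own z axis and vertical above 2 rad and value of joint yellow_cap below 0.12 rad and height (world z) of yellow_bottle above 0.12 m), for 0.5 s.
4. the green bottle, its cap tight, is held turned over off the table: its cap end points downward, the bottle tilted more than 2.0 rad (115 degrees) from upright (angle between green_bottle's own z axis and vertical above 2 rad and value of joint green_cap below 0.12 rad and height (world z) of green_bottle above 0.12 m), for 0.5 s.
5. the blue bottle, its cap tight, is held turned over off the table: its cap end points downward, the bottle tilted more than 2.0 rad (115 degrees) from upright (angle between blue_bottle's own z axis and vertical above 2 rad and value of joint blue_cap below 0.12 rad and height (world z) of blue_bottle above 0.12 m), for 0.5 s.
At the end, for the whole second after the job is handed in: Every bottle present stands upright (within 0.08 rad) on the mat, wholly inside its edges (centre within 70 mm along the mat's x and 150 mm along its y of the mat's centre), at rest, with its cap still tight (within 0.1 rad) (x of red_bottle in the frame of mat between -0.07 and 0.07 m and y of red_bottle in the frame of mat between -0.15 and 0.15 m and z of red_bottle in the frame of mat between 0.0015 and 0.008 m and angle between each of red_bottle, yellow_bottle, green_bottle, blue_bottle's own z axis and vertical below 0.08 rad and value of joint each of red_cap, yellow_cap, green_cap, blue_cap below 0.1 rad and linear speed of each of red_bottle, yellow_bottle, green_bottle, blue_bottle below 0.03 m/s and x of yellow_bottle in the frame of mat between -0.07 and 0.07 m and y of yellow_bottle in the frame of mat between -0.15 and 0.15 m and z of yellow_bottle in the frame of mat between 0.0015 and 0.008 m and x of green_bottle in the frame of mat between -0.07 and 0.07 m and y of green_bottle in the frame of mat between -0.15 and 0.15 m and z of green_bottle in the frame of mat between 0.0015 and 0.008 m and x of blue_bottle in the frame of mat between -0.07 and 0.07 m and y of blue_bottle in the frame of mat between -0.15 and 0.15 m and z of blue_bottle in the frame of mat between 0.0015 and 0.008 m); the robot touches nothing.
It fails at once if a bystander (tablet stack, phone or chestpiece) is shifted by more than 30 mm (distance of any of strip_a, strip_b, strip_c, phone, chestpiece from where it was at the start of the episode above 0.03 m).
Of red_bottle, yellow_bottle, green_bottle, blue_bottle only 3 to 4 are there at a start; the rules pass over those that are not, and their reading is None.
At some moment in a run one of red_bottle, yellow_bottle, green_bottle, blue_bottle may be knocked a few centimetres aside while the robot is not near it.
It also fails if it takes over 210 s, if anything falls off the work surface, if the arm or the gripper's body presses on something with over 40 N, if the wrist force passes 120 N, or if a joint passes its speed limit or range.

## Working session

There is one attempt and no reset: what is moved stays moved. The work goes in short steps, each a Python script; the robot and the scene stay as the last script left them, time stands still between calls to the robot, and variables do not carry over. Pictures are saved under pics/ and viewed, at most 14 in all, crops included, and the job is handed in when it is done.

```bash
ls; mkdir -p pics
cat > h.py <<'E'
from rig import r
import numpy as np, cv2
def pt(p,u,v,z=None):
    f=p["color"].shape[0]/2/np.tan(np.radians(p["fovy"])/2)
    d=p["range_z"][int(round(v)),int(round(u))]
    T=np.linalg.inv(p["view"]); ray=np.array([(u-p["cx"])/f,(v-p["cy"])/f,1.])
    if z is None: return T[:3,:3]@(ray*d)+T[:3,3]
    w=T[:3,:3]@ray; return T[:3,3]+w*(z-T[2,3])/w[2]
def px(p,X):
    f=p["color"].shape[0]/2/np.tan(np.radians(p["fovy"])/2)
    c=p["view"]@np.r_[X,1]; return c[0]/c[2]*f+p["cx"],c[1]/c[2]*f+p["cy"]
def save(p,n): cv2.imwrite(f"pics/{n}.png",p["color"][:,:,::-1])
E
python3 - <<'E'
from h import *
for c in ("top","scene"):
    p=r.camera(c); save(p,c+"0")
    print(c,np.linalg.inv(p["view"])[:3,3].round(2))
    for n in "red_bottle yellow_bottle green_bottle blue_bottle red_cap mat strip_a strip_b strip_c phone chestpiece".split():
        for d in r.landmark_of(p,n)[:5]:
            print(n,round(d["score"],2),np.round(d["centre"],3),np.round(px(p,d["centre"])))
print(r.get_time_s())
E
```

```text
pics
top [ 0.41 -0.04  0.97]
red_bottle 0.85 [ 0.586 -0.234 -0.004] [399. 186.]
red_bottle 0.61 [ 0.627 -0.363 -0.002] [448. 170.]
red_bottle 0.16 [ 0.677 -0.121 -0.001] [354. 153.]
green_bottle 0.8 [ 0.607 -0.021 -0.001] [316. 180.]
blue_bottle 0.71 [ 0.48  -0.124  0.001] [357. 228.]Traceback (most recent call last):
  File "<stdin>", line 6, in <module>
ValueError: it knows: blue_bottle, chestpiece, green_bottle, mat, phone, red_bottle, strip, yellow_bottle
```

Run:
```python
from h import *
for c in ("top","scene"):
    p=r.camera(c); save(p,c+"0")
    for n in "red_bottle yellow_bottle green_bottle blue_bottle mat strip phone chestpiece".split():
        for d in r.landmark_of(p,n)[:5]:
            print(c,n,round(d["score"],2),np.round(d["centre"],3),np.round(px(p,d["centre"])))
print(r.get_time_s())
```

```text
top red_bottle 0.82 [ 0.587 -0.235 -0.004] [399. 186.]
top red_bottle 0.75 [ 0.627 -0.366 -0.001] [449. 170.]
top red_bottle 0.17 [ 0.499  0.312 -0.002] [187. 224.]
top green_bottle 0.87 [ 0.606 -0.019 -0.001] [315. 180.]
top blue_bottle 0.73 [ 0.481 -0.125 -0.001] [358. 228.]
top mat 0.67 [ 0.5    0.311 -0.002] [187. 223.]
top strip 0.93 [ 0.361 -0.236  0.   ] [404. 275.]
top strip 0.84 [ 0.679 -0.12  -0.002] [354. 152.]
top strip 0.66 [0.689 0.106 0.002] [267. 150.]
top strip 0.33 [ 0.502  0.31  -0.   ] [188. 223.]
top phone 0.6 [ 0.701  0.278 -0.002] [203. 147.]
top chestpiece 0.73 [ 0.383  0.005 -0.007] [307. 268.]
scene red_bottle 0.94 [ 0.589 -0.24   0.   ] [234. 238.]
scene red_bottle 0.87 [ 0.63  -0.365  0.001] [177. 259.]
scene green_bottle 0.69 [ 0.608 -0.013  0.001] [332. 238.]
scene blue_bottle 0.56 [ 0.479 -0.122 -0.   ] [283. 195.]
scene mat 0.82 [0.506 0.315 0.003] [460. 190.]
scene strip 0.88 [ 0.678 -0.115 -0.   ] [289. 270.]
scene strip 0.7 [ 0.368 -0.238  0.002] [237. 161.]
scene strip 0.59 [0.688 0.106 0.001] [389. 266.]
scene phone 0.75 [0.701 0.282 0.001] [468. 265.]
scene phone 0.48 [ 0.687  0.108 -0.001] [390. 266.]
scene chestpiece 0.49 [ 0.379  0.002 -0.001] [329. 159.]
1.15
```

View pics/top0.png

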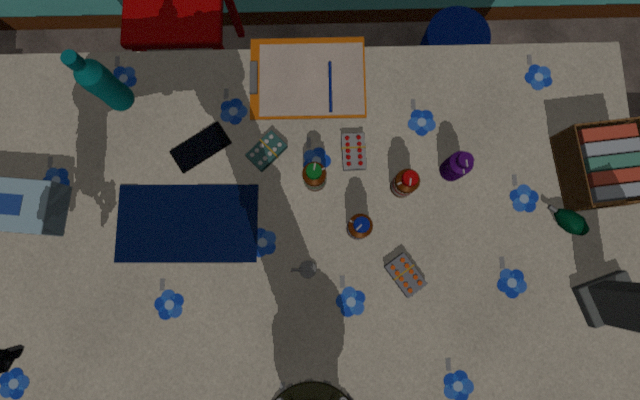

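View pics/scene0.png

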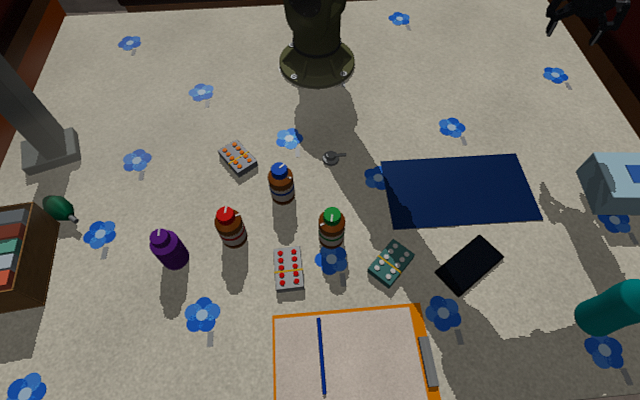

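```bash
cat >> h.py <<'E'
from scipy.spatial.transform import Rotation as Ro
def cloud(p):
    f=p["color"].shape[0]/2/np.tan(np.radians(p["fovy"])/2)
    d=p["range_z"]; v,u=np.indices(d.shape); T=np.linalg.inv(p["view"])
    P=np.stack([(u-p["cx"])/f*d,(v-p["cy"])/f*d,d],-1)@T[:3,:3].T+T[:3,3]
    P[d==0]=np.nan; return P
def cap(p,xy,rad=.05):
    """centre of the cap's top near xy, seen from above; point count and height"""
    P=cloud(p); m=(np.hypot(*(P[...,:2]-xy).transpose(2,0,1))<rad)&(abs(P[...,2]-.113)<.008)
    Q=P[m]; c,_=cv2.minEnclosingCircle(Q[:,:2].astype(np.float32)) if len(Q)>9 else ((0,0),0)
    rgb=p["color"][m].mean(0) if len(Q) else None
    return np.median(Q[:,:2],0),np.array(c),_*1e3,len(Q),np.median(Q[:,2]),rgb
def quat(R): 
    x,y,z,w=Ro.from_matrix(R).as_quat(); return [w,x,y,z]
def mat(q): return Ro.from_quat([q[1],q[2],q[3],q[0]]).as_matrix()
def down(yaw): return quat(np.array([[np.cos(yaw),np.sin(yaw),0],[np.sin(yaw),-np.cos(yaw),0],[0,0,-1]]))
def horiz(az,pitch,flip=0):
    z=np.array([np.cos(az)*np.cos(pitch),np.sin(az)*np.cos(pitch),-np.sin(pitch)])
    y=np.array([-np.sin(az),np.cos(az),0])*(-1 if flip else 1)
    return quat(np.stack([np.cross(y,z),y,z],1))
B={"red":(.588,-.236),"green":(.607,-.017),"blue":(.480,-.124)}
E
python3 - <<'E'
from h import *
p=r.camera("top")
for k,xy in B.items(): print(k,[np.round(a,3) for a in cap(p,xy)])
P=cloud(p); m=(p["color"][...,2]>40)&(p["color"][...,0]<25)&(abs(P[...,2]-.003)<.01)
m&=(abs(P[...,0]-.5)<.15)&(abs(P[...,1]-.31)<.25)
print("mat",np.nanpercentile(P[m][:,:2],[1,50,99],axis=0).round(3))
print(mat(r.get_orientation()).round(2))
for k,xy in B.items():
  for yaw in np.arange(-1.6,3.2,.4):
    q=r.ik([*xy,.09],down(yaw)); 
    print(k,round(yaw,2),None if q is None else round(q[6],2),end="; ")
  print()
# side grasps
for k,xy in {**B,"m1":(.5,.41),"m2":(.5,.31),"m3":(.5,.21)}.items():
  for az in np.arange(-180,180,30):
    for pi in (0,20,35):
      o=[]
      for fl in (0,1):
        a=np.radians(az); R=mat(horiz(a,np.radians(pi),fl)); pos=np.array([*xy,.06])+R[:,2]*.019
        q=r.ik(pos,quat(R)); o.append(None if q is None else round(q[6],2))
      if any(x is not None for x in o): print(k,az,pi,o,end="; ")
  print()
print(r.get_time_s())
E
```

```text
red [array([ 0.586, -0.238]), array([ 0.587, -0.239]), np.float64(19.005), np.int64(201), np.float64(0.112), array([112.269,  29.826,  25.915])]
green [array([ 0.607, -0.018]), array([ 0.608, -0.017]), np.float64(19.445), np.int64(202), np.float64(0.112), array([34.827, 81.302, 42.896])]
blue [array([ 0.481, -0.122]), array([ 0.482, -0.123]), np.float64(18.741), np.int64(209), np.float64(0.112), array([27.852, 47.847, 92.766])]
mat [[0.405 0.121]
 [0.493 0.318]
 [0.598 0.486]]
[[-0.9   0.43 -0.  ]
 [ 0.43  0.9  -0.  ]
 [-0.   -0.   -1.  ]]
red -1.6 -2.0; red -1.2 -1.6; red -0.8 -1.33; red -0.4 -1.14; red -0.0 -0.79; red 0.4 -0.44; red 0.8 -0.1; red 1.2 0.24; red 1.6 0.59; red 2.0 0.94; red 2.4 1.28; red 2.8 1.63; red 3.2 1.94; 
green -1.6 2.66; green -1.2 -1.93; green -0.8 -1.53; green -0.4 -1.57; green -0.0 -1.2; green 0.4 -0.82; green 0.8 -0.49; green 1.2 -0.15; green 1.6 0.18; green 2.0 0.51; green 2.4 0.82; green 2.8 1.14; green 3.2 1.47; 
blue -1.6 -2.0; blue -1.2 -1.6; blue -0.8 -1.36; blue -0.4 -1.26; blue -0.0 -0.93; blue 0.4 -0.59; blue 0.8 -0.25; blue 1.2 0.09; blue 1.6 0.4
[... 6856 characters left out ...]
), np.float64(1.73)]; m3 -30 0 [np.float64(-1.85), np.float64(1.25)]; m3 -30 20 [np.float64(-1.78), np.float64(1.44)]; m3 -30 35 [np.float64(-1.62), np.float64(1.64)]; m3 60 0 [np.float64(0.01), np.float64(2.71)]; m3 60 35 [np.float64(0.01), np.float64(2.75)]; m3 90 0 [np.float64(-1.57), np.float64(1.25)]; m3 90 20 [np.float64(-1.65), np.float64(0.92)]; m3 90 35 [np.float64(-1.74), np.float64(1.04)]; m3 120 0 [np.float64(-1.77), np.float64(0.92)]; m3 120 20 [np.float64(-1.68), np.float64(0.87)]; m3 120 35 [np.float64(-1.61), np.float64(0.82)]; m3 150 0 [np.float64(-2.24), np.float64(0.82)]; m3 150 20 [np.float64(-1.77), np.float64(0.89)]; m3 150 35 [np.float64(-1.57), np.float64(0.91)]; 
1.2
```

Candidates for the red bottle: (405,182) with red cap and (457,165) purple cap, the look-alike, which is rejected. Green is at (314,172), blue at (360,226), and no yellow is present. I'll tighten red first, with a close crop beforehand.

```bash
cat >> h.py <<'E'
def hover(xy,yaw=1.2,z=.27):
    r.reach([*xy,z],down(yaw))
def tighten(k,turn=1.75,yaw=1.2):
    xy=np.array(B[k]); hover(xy,yaw,.2)
    p=r.camera("wrist"); save(p,f"{k}_before")
    c=cap(p,xy); print(k,"cap",[np.round(a,3) for a in c])
    xy=c[1] if c[3]>30 else xy
    r.line_to([*xy,.2],feed=.1); print("stop",r.line_to([*xy,.091],feed=.08,f_stop=6))
    r.move_gripper(.0,effort=25); print("w",r.get_grip_width(),r.get_eef_pos().round(3) if hasattr(r.get_eef_pos(),'round') else r.get_eef_pos())
    q=np.array(r.get_joints()); n=4
    for i in range(n):
        q[6]-=turn/n; r.set_joints(q); print("tau",np.round(r.get_torque(),3)[2])
    r.move_gripper(1.0); r.line_to([*xy,.2],feed=.15)
    p=r.camera("wrist"); save(p,f"{k}_after"); print(r.get_time_s())
    return p
E
python3 - <<'E'
from h import *
r.move_gripper(1.0); p=tighten("red")
a=cv2.imread("pics/red_before.png"); b=cv2.imread("pics/red_after.png")
cv2.imwrite("pics/red_ba.png",np.hstack([a[:,120:520],b[:,120:520]]))
E
```

```text
red cap [array([ 0.588, -0.236]), array([ 0.588, -0.238]), np.float64(19.077), np.int64(1871), np.float64(0.113), array([143.386,  41.334,  37.895])]
stop False
w 0.41135365421689346 [ 0.588 -0.238  0.091]
tau 0.005
tau -0.009
tau 0.037
tau 0.013
10.2333
```

View pics/red_ba.png

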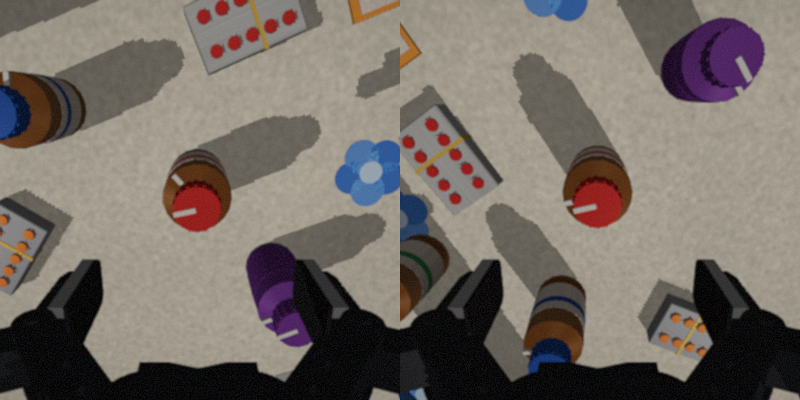

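The left half shows red before, with the line at (185,212) and the shoulder mark at (177,180), so it was loose. The right half shows the line at (585,209) pointing at the mark at (569,204), so it is tight. The red cap is the right one, and the purple look-alike is clear of it. Next, green and blue.

Run:
```python
from h import *
tighten("green"); tighten("blue")
o=[cv2.imread(f"pics/{k}_after.png")[100:360,120:520] for k in ("green","blue")]
cv2.imwrite("pics/gb.png",np.hstack(o))
```

```text
green cap [array([ 0.609, -0.015]), array([ 0.609, -0.016]), np.float64(19.006), np.int64(1903), np.float64(0.113), array([36.46 , 75.682, 42.964])]
stop False
w 0.4074770231256016 [ 0.609 -0.016  0.091]
tau 0.02
tau -0.043
tau -0.006
tau 0.042
17.0833
blue cap [array([ 0.483, -0.121]), array([ 0.482, -0.123]), np.float64(19.065), np.int64(1900), np.float64(0.113), array([ 42.198,  68.553, 126.811])]
stop False
w 0.40850486909829137 [ 0.482 -0.123  0.091]
tau -0.031
tau -0.045
tau -0.016
tau 0.065
24.4333
```

View pics/gb.png

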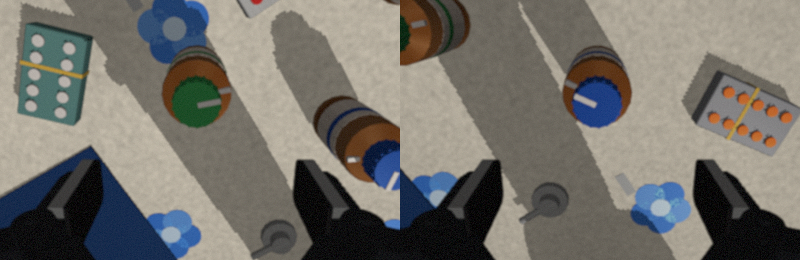

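```bash
cat >> h.py <<'E'
def capang(p,xy):
    P=cloud(p); c=cap(p,xy)[1]; D=P[...,:2]-c; rr=np.hypot(D[...,0],D[...,1])
    C=p["color"].astype(int); w=(C.min(-1)>110)
    L=w&(rr<.021)&(P[...,2]>.106); M=w&(rr>.013)&(rr<.033)&(P[...,2]<.095)&(P[...,2]>.072)
    def ang(m):
        X=D[m]; return np.arctan2(*np.median(X,0)[::-1]),len(X),np.median(np.hypot(*X.T))
    def dirn(m):
        X=D[m].astype(np.float32); vx,vy,_,_=cv2.fitLine(X,cv2.DIST_L2,0,.01,.01).ravel(); a=np.arctan2(vy,vx)
        s=X.mean(0)@[np.cos(a),np.sin(a)]; return a if s>0 else a+np.pi
    l,m=ang(L),ang(M); return "cap-centred",l,"dir",dirn(L),"mark",m,np.median(P[...,2][M]),"loose",(l[0]-m[0]+np.pi)%(2*np.pi)-np.pi
E
python3 - <<'E'
from h import *
for k in B:
    hover(B[k],-.55,.2); p=r.camera("wrist"); print(k,capang(p,B[k]))
print(r.get_time_s())
E
```

```text
red ('cap-centred', (np.float64(1.2965568009716542), 123, np.float64(0.009710415218966286)), 'dir', np.float32(1.2492509), 'mark', (np.float64(1.2722492657232731), 46, np.float64(0.025021769380057846)), np.float64(0.08952400118309514), 'loose', np.float64(0.02430753524838103))
green ('cap-centred', (np.float64(2.074623953709801), 5, np.float64(0.017264427911417645)), 'dir', np.float32(1.7452706), 'mark', (np.float64(1.3924265483853693), 25, np.float64(0.028049808046168703)), np.float64(0.0838081560020843), 'loose', np.float64(0.6821974053244313))
blue ('cap-centred', (np.float64(0.6082233311490854), 139, np.float64(0.010414831796486773)), 'dir', np.float32(0.20646434), 'mark', (np.float64(-2.8163393023126426), 24, np.float64(0.02809108729548935)), np.float64(0.0840478189548291), 'loose', np.float64(-2.858622673717858))
26.8333
```

Run:
```python
from h import *
o=[]
for k in ("green","blue"):
    hover(B[k],-.55,.2); p=r.camera("wrist"); P=cloud(p); c=cap(p,B[k])[1]
    C=p["color"].astype(int); D=P[...,:2]-c; rr=np.hypot(D[...,0],D[...,1]); g=C.min(-1)/np.maximum(C.max(-1),1)
    L=(g>.6)&(C.min(-1)>60)&(rr<.019)&(P[...,2]>.108); M=(g>.6)&(C.min(-1)>60)&(rr<.031)&(P[...,2]>.08)&(P[...,2]<.093)
    a=np.degrees(np.arctan2(D[...,1],D[...,0]))
    print(k,"line",L.sum(),np.median(a[L]),np.median(rr[L]),np.median(D[L],0),"mark hist",np.histogram(a[M],np.arange(-180,181,15)))
    m=M&(abs(a-np.median(a[L]))<50); print(np.median(a[m]),m.sum(),np.median(P[m],0)-[*c,0])
    u,v=map(int,px(p,[*c,.1])); o.append(cv2.resize(p["color"][max(0,v-50):v+50,u-60:u+60,::-1],(400,333),interpolation=cv2.INTER_CUBIC))
cv2.imwrite("pics/gb2.png",np.hstack(o))
```

```text
green line 246 -102.06113249451249 0.011105224492509207 [-0.00277214 -0.00793917] mark hist (array([ 2,  1,  3,  0, 66,  6,  0,  0,  0,  0,  0,  0,  0,  2,  8, 14, 14,
       13, 13, 12,  0,  0,  0,  2]), array([-180, -165, -150, -135, -120, -105,  -90,  -75,  -60,  -45,  -30,
        -15,    0,   15,   30,   45,   60,   75,   90,  105,  120,  135,
        150,  165,  180]))
-109.45573206974694 76 [-0.00799254 -0.02165802  0.08946548]
blue line 237 33.30823544828426 0.01356585963259951 [0.00641186 0.00565598] mark hist (array([11, 13,  8, 10, 10,  7,  0,  0,  0,  0,  0,  0,  0, 19, 62,  4,  3,
        0,  4,  6,  0,  0,  0,  7]), array([-180, -165, -150, -135, -120, -105,  -90,  -75,  -60,  -45,  -30,
        -15,    0,   15,   30,   45,   60,   75,   90,  105,  120,  135,
        150,  165,  180]))
33.72005384802107 88 [0.01947309 0.01322452 0.08937806]
```

View pics/gb2.png

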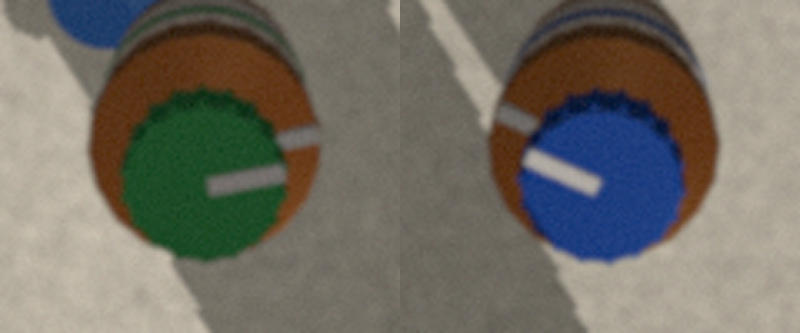

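Line and mark are parallel, running out from the cap centre, on both green (line at 250,180, mark at 300,138) and blue (line at 562,173, mark at 516,118). All caps are tight. Now red: grasp it from the side and roll it over with joint 7.

```bash
cat >> h.py <<'E'
PI=np.radians(20)
def tcp(xy,az,back=0,z=.06):
    a=np.array([np.cos(az)*np.cos(PI),np.sin(az)*np.cos(PI),-np.sin(PI)])
    return np.array([*xy,z])+a*.021-back*np.array([np.cos(az),np.sin(az),0])
def pick(k,azd,up=.27):
    az=np.radians(azd); xy=np.array(B[k]); o=horiz(az,PI)
    r.line_to([*r.get_eef_pos()[:2],.32])
    p=r.camera("top"); c=cap(p,xy,.09); print(k,[np.round(x,3) for x in c])
    assert c[3]>100 and 17<c[2]<22; xy=c[1]
    r.reach(tcp(xy,az,.13,.30),o); print("pre q",np.round(r.get_joints(),2),r.get_time_s())
    r.line_to(tcp(xy,az,.13)); print("touch",r.line_to(tcp(xy,az),feed=.08,f_stop=6))
    r.move_gripper(0.,effort=80); print("w",r.get_grip_width(),"F",r.get_finger_force())
    r.line_to(tcp(xy,az,0,.06+up),feed=.12)
    print("q",np.round(r.get_joints(),2),"F",np.round(r.get_contact_force(),2),r.get_time_s())
def flip():
    q=np.array(r.get_joints()); q0=q.copy(); s=-np.sign(q[6])
    for i in range(3): q[6]+=s*np.pi/3; r.set_joints(q)
    r.wait(.6); save(r.camera("scene"),"flip"); r.wait(.6)
    for i in (2,1,0): q[6]=q0[6]+s*i*np.pi/3; r.set_joints(q)
    print("flipped",r.get_time_s(),r.get_grip_width())
def place(xy,azd=90):
    az=np.radians(azd); o=horiz(az,PI)
    r.reach(tcp(xy,az,0,.30),o); print("q",np.round(r.get_joints(),2))
    r.line_to(tcp(xy,az,0,.085),feed=.12)
    print("touch",r.line_to(tcp(xy,az,0,.0625),feed=.03,f_stop=4),r.get_eef_pos()[2]-tcp(xy,az)[2])
    r.move_gripper(1.0); r.line_to(tcp(xy,az,.13),feed=.1); r.line_to(tcp(xy,az,.13,.3))
    p=r.camera("top"); print("placed",[np.round(x,3) for x in cap(p,np.array(xy))],r.get_time_s()); save(p,"placed")
E
python3 - <<'E'
from h import *
pick("red",45)
save(r.camera("scene"),"lift")
E
```

```text
return _methods._mean(a, axis=axis, dtype=dtype,
  ret = um.true_divide(
  ret = ret.dtype.type(ret / rcount)
Traceback (most recent call last):
  File "h.py", line 66, in pick
    p=r.camera("top"); c=cap(p,xy,.09); print(k,[np.round(x,3) for x in c])
                                                 ~~~~~~~~^^^^^
TypeError: unsupported operand type(s) for *: 'NoneType' and 'float'
```

Run:
```python
from h import *
a=r.camera("scene"); print(r.ik(tcp((.5,.405),np.pi/2,0,.3),horiz(np.pi/2,PI)))
```

```text
[ 0.31327463  0.66908232 -0.83261726  2.01615943 -1.37157367  0.67519066
 -2.27505602]
```

```bash
python3 - <<'E'
s=open("h.py").read()
s=s.replace('''r.line_to([*r.get_eef_pos()[:2],.32])
    p=''','''r.line_to([*r.get_eef_pos()[:2],.32]); r.reach([.45,.3,.35],down(1.2))
    p=''')
open("h.py","w").write(s)
E
python3 - <<'E'
from h import *
pick("red",45)
save(r.camera("scene"),"lift")
print(r.ik(tcp((.5,.405),np.pi/2,0,.3),horiz(np.pi/2,PI)))
E
```

```text
red [array([ 0.587, -0.237]), array([ 0.588, -0.238]), np.float64(18.576), np.int64(203), np.float64(0.112), array([115.384,  30.468,  26.66 ])]
pre q [ 1.45  0.74 -0.63  1.72 -0.88  1.19 -2.5 ] 33.5167
touch False
w 0.6579904965726208 F 84.35938596725464
q [ 1.31  0.69 -0.73  1.78 -0.99  1.   -2.56] F [ 0.07 -0.   -1.53] 39.825
[ 0.49471146  0.8567626  -1.23449836  2.01414644 -1.04514223  0.36001573
 -2.54456873]
```

View pics/lift.png

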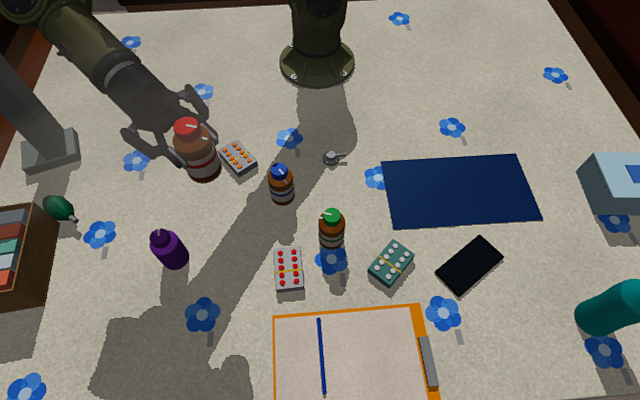

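Red is held upright at (198,150). Now I'll flip it and place it.

Run:
```python
from h import *
flip()
place((.5,.405))
```

```text
flipped 47.025 0.6546598752677117
q [ 0.5   0.86 -1.23  2.01 -1.05  0.36 -2.54]Traceback (most recent call last):
  File "<stdin>", line 3, in <module>
  File "h.py", line 82, in place
    r.line_to(tcp(xy,az,0,.085),feed=.12)
    ~~~~~~~~~^^^^^^^^^^^^^^^^^^^^^^^^^^^^
rig.PlanningError: the arm cannot follow that straight line within its joint ranges
```

```bash
python3 -c "
import cv2,numpy as np
a=cv2.imread('pics/flip.png')[:300,:400];b=cv2.imread('pics/placed.png')[50:350,80:480];cv2.imwrite('pics/fp.png',np.hstack([a,b]))"
```

```text
[ WARN:0@0.025] global loadsave.cpp:275 findDecoder imread_('pics/placed.png'): can't open/read file: check file path/integrity
Traceback (most recent call last):
TypeError: 'NoneType' object is not subscriptable
```

Run:
```python
from h import *
for xy in ((.5,.405),(.5,.3),(.5,.2)):
  for azd in (45,60,75,90,100,110,120,135):
    az=np.radians(azd); o=horiz(az,PI)
    qs=[r.ik(tcp(xy,az,b,z),o) for b,z in((0,.3),(0,.18),(0,.063),(.13,.063),(.13,.3))]
    print(xy,azd,*[None if q is None else np.round(q,2).tolist() for q in qs[:3]],"steps",[None if a is None or b is None else round(float(np.abs(a-b).max()),1) for a,b in zip(qs,qs[1:])])
```

```text
(0.5, 0.405) 45 [0.14, 0.63, -1.23, 2.45, 2.69, 0.99, -0.8] None None steps [None, None, None, None]
(0.5, 0.405) 60 [0.36, 0.67, -1.23, 2.37, 3.14, 0.62, -0.89] [0.27, 1.06, -1.23, 2.46, 3.04, 0.93, -0.5] [0.28, 1.45, -1.23, 2.45, 3.1, 1.07, -0.17] steps [0.4, 0.4, None, None]
(0.5, 0.405) 75 [0.47, 0.76, -1.23, 2.21, 3.91, 0.32, -1.4] [0.42, 1.09, -1.23, 2.29, 3.36, 0.43, -0.59] [0.42, 1.43, -1.23, 2.28, 3.17, 0.51, -0.11] steps [0.8, 0.5, 0.3, 1.9]
(0.5, 0.405) 90 [0.49, 0.86, -1.23, 2.01, -1.05, 0.36, -2.54] [0.39, 1.0, -1.02, 2.08, -1.49, 0.38, -1.91] [-0.68, 1.18, 0.75, 2.09, 4.39, 1.88, -1.78] steps [0.6, 5.9, 5.3, 0.5]
(0.5, 0.405) 100 [0.4, 0.82, -1.06, 1.87, -0.88, 0.66, -2.64] [0.39, 1.05, -1.05, 1.93, -0.85, 0.49, -2.46] [0.36, 1.25, -0.98, 1.93, -0.87, 0.4, -2.25] steps [0.2, 0.2, 0.2, 0.4]
(0.5, 0.405) 110 [0.3, 0.83, -0.92, 1.72, -0.78, 0.92, -2.68] [0.3, 1.03, -0.92, 1.78, -0.71, 0.76, -2.54] [0.28, 1.22, -0.88, 1.78, -0.67, 0.67, -2.41] steps [0.2, 0.2, 0.2, 0.3]
(0.5, 0.405) 120 [0.22, 0.87, -0.86, 1.56, -0.67, 1.13, -2.72] [0.2, 1.03, -0.82, 1.62, -0.63, 1.01, -2.5
[... 1991 characters left out ...]
2) 100 [0.73, 0.79, -0.97, 1.86, -0.72, 1.02, -2.61] [0.7, 0.99, -0.93, 1.93, -0.64, 0.84, -2.48] [0.66, 1.19, -0.85, 1.92, -0.6, 0.73, -2.34] steps [0.2, 0.2, 0.3, 0.3]
(0.5, 0.2) 110 [0.63, 0.82, -0.91, 1.72, -0.62, 1.2, -2.63] [0.6, 1.0, -0.85, 1.79, -0.55, 1.05, -2.5] [0.57, 1.18, -0.79, 1.78, -0.48, 0.94, -2.4] steps [0.2, 0.2, 0.3, 0.3]
(0.5, 0.2) 120 [0.55, 0.87, -0.89, 1.59, -0.53, 1.38, -2.66] [0.52, 1.02, -0.82, 1.65, -0.46, 1.24, -2.53] [0.49, 1.19, -0.75, 1.65, -0.4, 1.14, -2.43] steps [0.2, 0.2, 0.3, 0.3]
(0.5, 0.2) 135 [0.42, 0.95, -0.88, 1.39, -0.41, 1.62, -2.68] [0.4, 1.08, -0.82, 1.45, -0.33, 1.5, -2.55] [0.37, 1.23, -0.75, 1.45, -0.26, 1.4, -2.45] steps [0.1, 0.1, 0.4, 0.2]
```

View pics/flip.png

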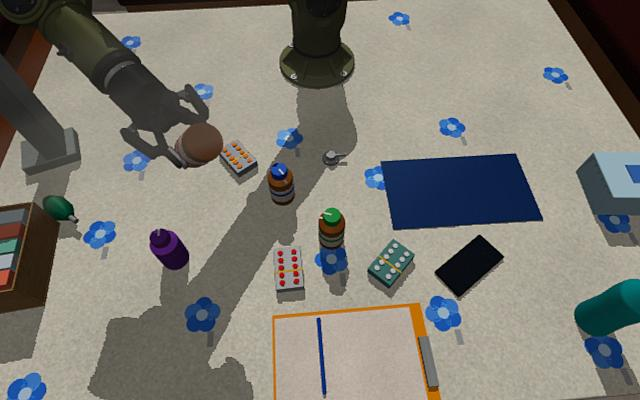

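The bottle is inverted, with its base facing up at (200,143). An azimuth of 110° suits the placements.

Run:
```python
from h import *
place((.5,.405),110)
c=B; p=r.camera("top")
for k in ("green","blue"): print(k,[np.round(x,3) for x in cap(p,B[k],.09)])
```

```text
q [ 0.3   0.83 -0.92  1.72 -0.78  0.92 -2.68]
touch True 0.003201125578152886
placed [array([0.467, 0.394]), array([0.466, 0.395]), np.float64(19.026), np.int64(210), np.float64(0.115), array([145.976,  37.067,  34.333])] 56.225
green [array([ 0.609, -0.018]), array([ 0.609, -0.018]), np.float64(18.59), np.int64(197), np.float64(0.112), array([ 53.675, 118.782,  64.838])]
blue [array([ 0.483, -0.124]), array([ 0.483, -0.124]), np.float64(18.854), np.int64(203), np.float64(0.112), array([34.177, 53.419, 97.941])]
```

View pics/placed.png

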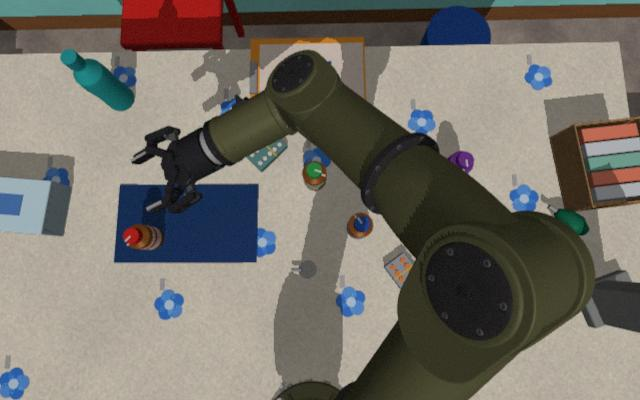

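Red stands on the mat at (143,237), well inside it, though about 35 mm off target, so it may be the announced knock. Next, green.

Run:
```python
from h import *
pick("green",85); 
flip(); save(r.camera("top"),"g_up")
place((.5,.30),110)
p=r.camera("scene"); save(p,"g_scene")
for k in ("red_bottle","green_bottle","blue_bottle"): print(k,[(round(d["score"],2),np.round(d["centre"],3)) for d in r.landmark_of(p,k)[:2]])
```

```text
green [array([ 0.609, -0.018]), array([ 0.609, -0.018]), np.float64(18.908), np.int64(197), np.float64(0.112), array([24.888, 55.548, 28.995])]
pre q [ 0.99  0.91 -0.72  1.36 -0.59  1.5  -2.67] 59.5083
touch False
w 0.6561932380947232 F 84.35975074768066
q [ 0.91  0.82 -0.8   1.54 -0.68  1.29 -2.7 ] F [-0.71  0.47 -1.8 ] 65.8167
flipped 72.9667 0.654093439469885
q [ 0.48  0.82 -0.92  1.74 -0.7   1.06 -2.65]
touch True 0.0031813302857927467
placed [array([0.499, 0.299]), array([0.499, 0.301]), np.float64(19.673), np.int64(226), np.float64(0.115), array([ 43.283, 102.606,  55.996])] 80.5833
red_bottle [(0.96, array([ 0.628, -0.369,  0.   ])), (0.59, array([0.464, 0.391, 0.003]))]
green_bottle [(0.85, array([0.499, 0.309, 0.004]))]
blue_bottle [(0.94, array([ 0.481, -0.123, -0.002]))]
```

View pics/g_scene.png

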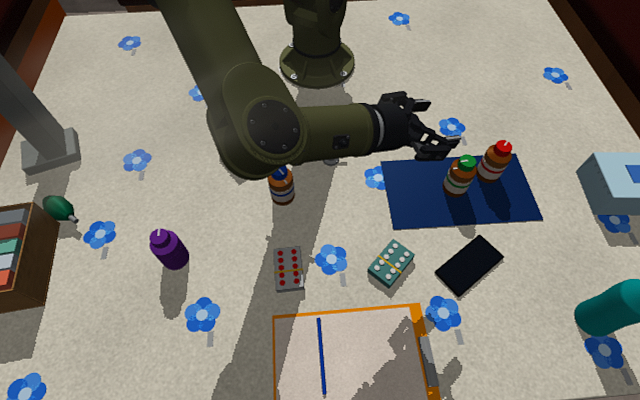

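Red at (497,162) and green at (460,175) stand on the mat, so red's offset was the knock. Now blue.

Run:
```python
from h import *
pick("blue",85); 
flip(); place((.5,.20),110)
r.line_to([*r.get_eef_pos()[:2],.34]); r.set_joints([-1.02,.507,-.238,1.5,.126,1.149,-.155])
p=r.camera("top"); save(p,"end"); s=r.camera("scene"); save(s,"ends")
for xy in ((.466,.395),(.5,.3),(.5,.2)): print([np.round(x,3) for x in cap(p,np.array(xy),.045)])
cv2.imwrite("pics/fin.png",np.vstack([np.hstack([cv2.imread("pics/flip.png")[60:260,:400],s["color"][60:260,240:640,::-1]]),np.hstack([p["color"][130:330,80:480,::-1],cv2.imread("pics/g_up.png")[100:300,100:500]])]))
print(r.get_time_s())
```

```text
blue [array([ 0.483, -0.124]), array([ 0.483, -0.124]), np.float64(18.915), np.int64(208), np.float64(0.112), array([ 31.678,  53.058, 100.788])]
pre q [ 1.25  0.91 -0.78  1.4  -0.46  1.65 -2.61] 84.2333
touch False
w 0.6565857275956977 F 84.3571400642395
q [ 1.22  0.79 -0.88  1.65 -0.56  1.42 -2.63] F [-0.13  0.1  -2.1 ] 90.5417
flipped 97.6917 0.6566697647992396
q [ 0.66  0.85 -0.97  1.72 -0.57  1.18 -2.68]
touch True 0.0031927023745301486
placed [array([0.499, 0.199]), array([0.499, 0.201]), np.float64(19.494), np.int64(216), np.float64(0.115), array([ 31.708,  55.171, 106.838])] 105.225
[array([0.464, 0.393]), array([0.465, 0.394]), np.float64(19.323), np.int64(239), np.float64(0.115), array([98.561, 20.762, 19.025])]
[array([0.499, 0.299]), array([0.499, 0.299]), np.float64(19.156), np.int64(228), np.float64(0.115), array([29.693, 74.763, 39.136])]
[array([0.499, 0.199]), array([0.499, 0.201]), np.float64(19.059), np.int64(217), np.float64(0.115), array([23.005, 41.783, 82.645])]
107.9917
```

View pics/fin.png

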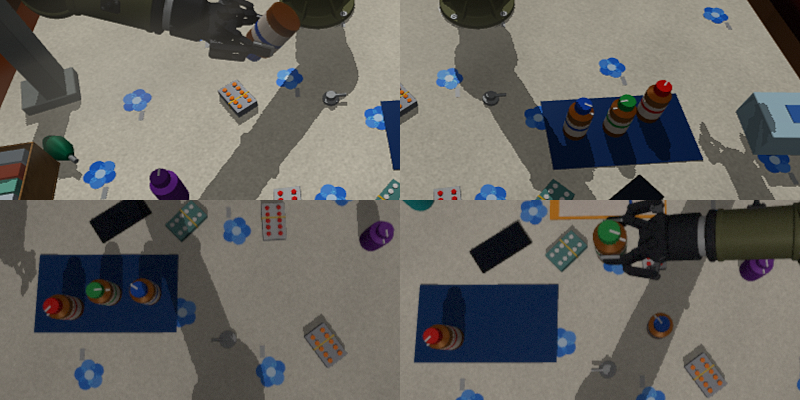

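The top-left view shows blue inverted at (270,30). The other views show all three bottles upright on the mat, at (578,118), (620,115) and (655,100), with the bystanders where they were and the robot clear.

```bash
python3 -c "
from h import *
print(r.hand_in())"
```

```text
the job is handed in; nothing more can be done
None
```

I tightened the red, green and blue caps (no yellow bottle was there), turned each bottle over in that order, stood all three upright on the mat and handed the job in. The hand-in gave no verdict.

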